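# Release a finished source housing from the bench vise

### The job

Swing the locking strut of the bench vise fully aside, slide its jaw fully open by its upright plate, then lift the finished square-flanged housing out and set it down (do not drop it) in the steel tray, flange down. Finally slide the empty jaw fully shut, leaving the strut aside and the jar, end cap and vial rack undisturbed.

Things in the scene. Friction and masses are not known exactly. Their poses are not given: they have to be found in the camera images.
- vise: Low grey bench vise, fixed; base 226 (x) x 84 (y) x 30 mm. Origin: centre of the underside, on the bench; z up; +x is the way the moving jaw opens. On the bed (z = 30 mm), from -x to +x: fixed jaw (x -113 to -89, top z = 52 mm), part (clamped at x about -58.5, y within 6 mm of 0), moving jaw, locking strut. All x, y, z (mm) below without other mention are in this frame.
- jaw (a joint): Opening of the moving jaw in m: 0 = shut (empty, lip against fixed jaw), 0.055 = clamping the part, 0.095 = fully open, hard stop. Stays where left; friction about 4 N. The strut blocks opening.
- jaw_lip (a point): Middle of the top edge of the moving jaw's lip, z = 52 mm, at x = -89 + opening. Behind it a steel jaw block, 80 mm wide (y) and 31 mm long with lip, top z = 52, then a tail 60 mm wide, top z = 45, ending at x = -8 + opening. The lip reaches 6 mm over the part's flange, so the flange catches unless the jaw is 8 mm or more wider than clamping.
- push_plate (a point): Middle of the top edge of the upright aluminium plate on the jaw's tail, by which the jaw is pushed either way. The plate is 8 mm thick (vise x), 50 mm wide (vise y), from z = 45 to 91 mm above the bench; its middle at x = -36 mm + opening, y = 0.
- strut (a joint): Angle of the locking strut, rad: 0 = pointing to -x, its tip just behind the jaw's tail, blocking it; grows as the tip swings towards the vise's +y; 1.57 = pointing to +y, aside; stop at 1.6. Turns about the vertical through vise x = 100, y = 0 mm. Bar 52 x 14 mm, z 32 to 44; pivot boss 18 mm across, top z = 48. Stiff pivot (0.06 N m, 2 N at the pin); stays where left.
- strut_pin (a point): Top centre of the upright steel pin on the strut, 12 mm in diameter, from z = 44 to 90 mm above the bench, 38 mm from the strut's pivot axis. Push or pinch it to swing the strut. At start it is near vise x = 62, y = 0 mm; aside it is near x = 100, y = 38 mm.
- housing: The finished part, of bare steel, about 0.35 kg: square flange 60 x 60 x 10 mm with a round hub on top, 36 mm in diameter and 45 mm tall (55 mm overall). Origin: centre of the flange's underside, z up through the hub. It starts resting on the vise's bed, flange down and sides parallel to the jaws, so the hub spans z = 40 to 85 mm above the bench.
- tray: Open square steel tray, 150 x 150 mm outside, 18 mm high, walls and floor 3 mm (floor's top at z = 3 mm), fixed on the bench and empty. Origin: centre of its underside.
- jar: Bystander: amber glass jar with blue cap, 48 mm across, 62 mm tall. Origin: centre of its underside.
- end_cap: Bystander: low round steel end cap, 56 mm across, 18 mm tall. Origin: centre of its underside.
- vial_rack: Bystander: white rack of capped vials, 55 x 120 mm, 39 mm tall. Origin: centre of its underside.
Things that resemble listed ones, but are neither listed nor needed, are in the scene too. Of the things that look like the housing, the middle-sized one is meant. What is meant by the tray is not red, and is the smaller of those in its own colour.

How it is judged:
By the outcome, as a careful person would: the job done as asked, in the order asked, and still so for the second after the job is handed in, with the robot touching nothing.
It also fails if it takes over 64 s, if anything falls off the work surface, if the arm or the gripper's body presses on something with over 40 N, if the wrist force passes 120 N, or if a joint passes its speed limit or range.

### The arm

A 6-joint arm with a two-finger parallel gripper is mounted at the origin on the work surface. World frame = base frame: x ahead of the robot, y to its left, z up, the work surface at z = 0. Lengths are in mm, angles in degrees, forces in N, time in s.
With the tool pointing down it reaches from about 300 to 775 mm from the base axis. Payload 14.6 kg.
Tool frame: the origin (TCP) lies at the very end of the fingers, on their centre line; the grasp point (between the pads) lies 19 mm behind it; z points along the fingers, y is the direction in which the jaws open and shut (so a half turn about z gives the same grasp; the last joint's range is limited). The gripper opens to 85 mm and grips with 20 to 120 N. Pads are 22 mm wide; open, the fingers measure 114 mm over their backs; the gripper's body (76 mm by 85 mm) begins 54 mm behind the grasp point. The pads swing forward as they close: fully open they stand 13 mm farther back than shut.
Start: joints at [-72.456, 17.183, 87.147, -0, 75.671, -3.816], TCP at [200.316, -512.214, 231.281] pointing down, gripper open.
Joint ranges: [-173.82, 173.82], [-45.26, 126.66], [13.44, 144.39], [-59.66, 239.66], [0, 175.72], [-146.38, 146.38]. Speed limits (degrees/s): [127.2, 127.2, 147.25, 180, 180, 180].

### API

Orientations are given as [roll, pitch, yaw] about the fixed x, y, z axes, in that order (R = Rz(yaw) Ry(pitch) Rx(roll)).
In Python, from bench import ctrl, planner, vision, read_time_s, read_joint_positions, read_dq, read_joint_efforts, read_ee_pos, read_eef_rot, read_force, read_wrist_torque, read_grip_width gives the robot as it stands. The module is installed in compiled form; this text tells all that it offers. Calls block until the motion is done:
- ctrl.move_ptp(position, orientation): joint-space move of the TCP to a pose.
- ctrl.servo_line(position, attitude=None, feed=150, guard=None): straight line of the TCP; attitude=None keeps the orientation; feed is the mean speed in mm/s. With guard (N) it stops when the force on the tool has changed by that much, and returns True; else False.
- ctrl.move_joints(angles): joint-space move.
- ctrl.move_gripper(opening): opening from 0.0 (shut) to 1.0 (fully open); the grip force is fixed at half the most; returns when the fingers have stopped.
- ctrl.hold(seconds).
- planner.ik(position, orientation): joint angles nearest the present ones, or None.
- vision.snapshot(name): name is "scene" or "side" or "wrist"; returns a dict with "image" (480x640x3 uint8, blue, green, red), "fovy" (degrees; the focal length in pixels is half the picture's height over the tangent of half this angle, whatever the lens; pixels are square), "cx", "cy" (the principal point, pixels), "distortion" ([k1, k2, p1, p2, k3] as OpenCV has them; the pictures are not rectified), "extrinsics" (4x4, takes a point from camera to world coordinates). Camera axes: x right, y down, z forward; pixel columns grow to the right and rows downward; lengths in mm; the calibration is good to about 2 mm. A picture is of the moment at which its call begins. There is no depth.
A pose or a line that the arm cannot do raises ctrl.Unreachable and nothing moves.
- ctrl.hand_in(): hands the job in, once; it reports no verdict.
Readings, each from a call of its own:
- read_time_s(): time.
- read_joint_positions(): joint angles.
- read_dq(): joint speeds.
- read_joint_efforts(): joint torques, N m.
- read_ee_pos(): TCP position.
- read_eef_rot(): TCP orientation.
- read_force(): force on the tool from outside, world axes, zero at the start.
- read_wrist_torque(): the same for the moment, N m.
- read_grip_width(): opening from 0.0 (shut) to 1.0 (fully open).
Only numpy, scipy, OpenCV 4.12 (cv2) and the standard library are available. Lean on these libraries where they do the work, as an engineer would, in place of code of your own. Each camera call takes 0.05 s, during which the arm holds its last target.

## Working session

There is one attempt and no reset: what is moved stays moved. The work goes in short steps, each a Python script; the robot and the scene stay as the last script left them, time stands still between calls to the robot, and variables do not carry over. Pictures are saved under pics/ and viewed, and the job is handed in when it is done.

```bash
mkdir -p pics
python3 - <<'E'
from bench import *
import cv2,numpy as np
for n in ("scene","side","wrist"):
    s=vision.snapshot(n); cv2.imwrite(f"pics/{n}0.png",s["image"])
    np.set_printoptions(precision=4,suppress=True)
    print(n,s["fovy"],s["cx"],s["cy"],s["distortion"]);print(np.array(s["extrinsics"]))
print(read_time_s(),read_eef_rot(),read_force())
E
```

```text
scene 52.670503318190946 318.2626403242249 240.40798980432749 [0.0191 0.     0.     0.     0.    ]
[[   0.764     0.5083   -0.3974  945.2384]
 [   0.645    -0.6185    0.4488 -435.1464]
 [  -0.0177   -0.5992   -0.8004  980.4917]
 [   0.        0.        0.        1.    ]]
side 42.25760718893968 319.64632342301456 244.6728099650589 [-0.104  0.     0.     0.     0.   ]
[[  -0.8749   -0.378     0.3026  101.378 ]
 [  -0.484     0.6622   -0.5721  865.8184]
 [   0.0159   -0.647    -0.7623 1129.9725]
 [   0.        0.        0.        1.    ]]
wrist 65.62973948903765 319.0380597532904 240.7784046399548 [-0.0011  0.      0.      0.      0.    ]
[[   0.3643   -0.8842   -0.2924  274.3777]
 [  -0.9313   -0.3462   -0.1134 -482.8217]
 [  -0.0009    0.3137   -0.9495  373.1531]
 [   0.        0.        0.        1.    ]]
0.15 [-179.9505   -0.0029   21.358 ] [ 0.2764  0.3691 -0.5195]
```

View pics/scene0.png

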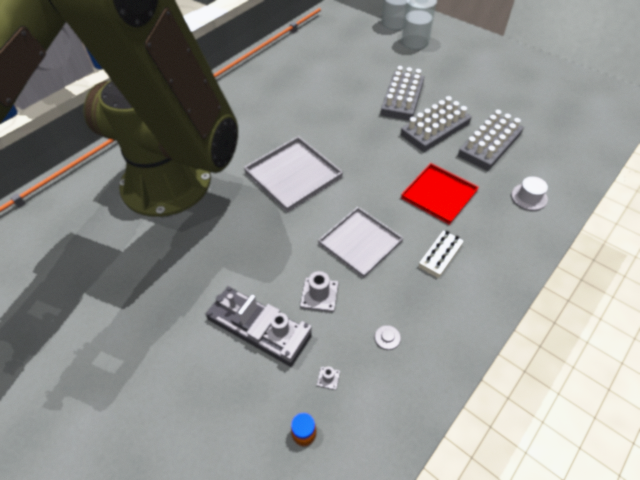

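View pics/side0.png

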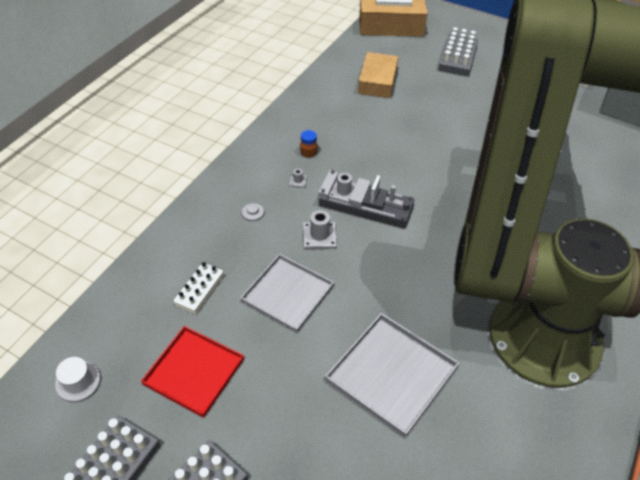

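View pics/wrist0.png

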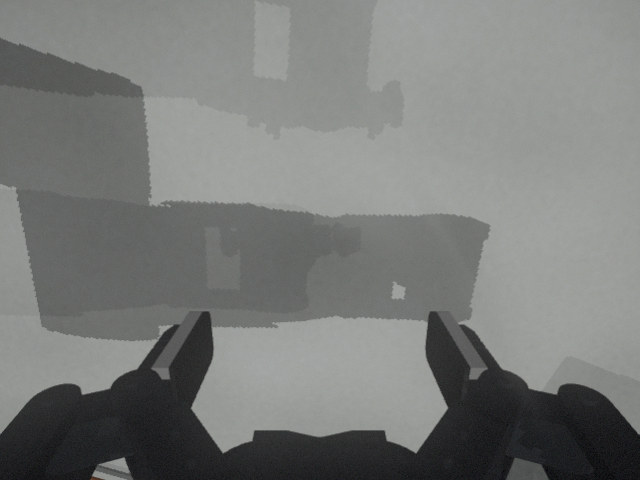

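The scene shows the vise at (260,325) and the housing-like parts at (320,290), (280,325) and (328,377). The grey trays are at (293,172) and (360,241), and there is a red one at (440,193). The housing meant should be the middle-sized one clamped in the vise, and the tray the smaller grey one at (360,241). I'll confirm both in enlarged crops.

Run:
```python
import cv2
a=cv2.imread("pics/scene0.png"); b=cv2.imread("pics/side0.png")
def crop(im,x,y,w,h,f,n):
    c=cv2.resize(im[y:y+h,x:x+w],None,fx=f,fy=f,interpolation=cv2.INTER_CUBIC)
    for i in range(0,w,20): cv2.putText(c,str(x+i),(i*f,8),0,.3,(0,255,255),1); cv2.line(c,(i*f,10),(i*f,16),(0,255,255),1)
    for i in range(0,h,20): cv2.putText(c,str(y+i),(0,i*f+4),0,.3,(0,255,255),1)
    cv2.imwrite(n,c)
crop(a,195,265,160,120,5,"pics/c_scene_vise.png")
crop(b,290,150,140,105,5,"pics/c_side_vise.png")
crop(a,230,130,200,150,4,"pics/c_scene_tray.png")
crop(b,230,240,160,100,5,"pics/c_side_tray.png")
```

```text
(no output)
```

View pics/c_scene_vise.png

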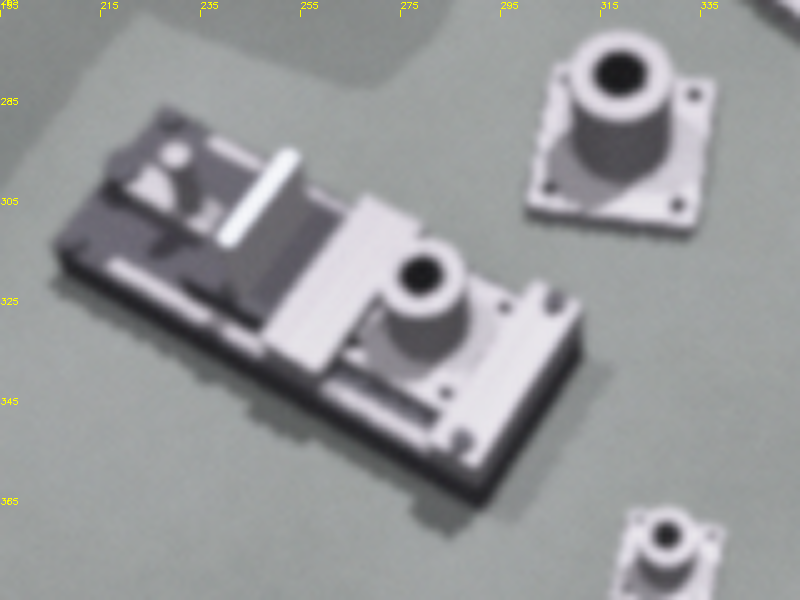

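View pics/c_side_vise.png

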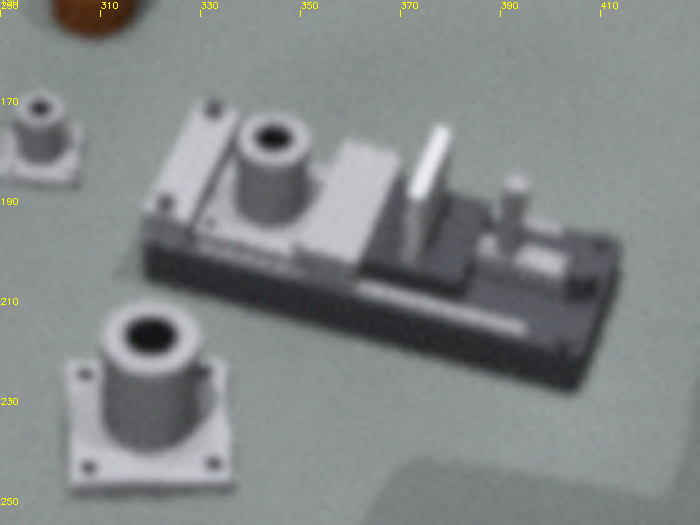

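View pics/c_scene_tray.png

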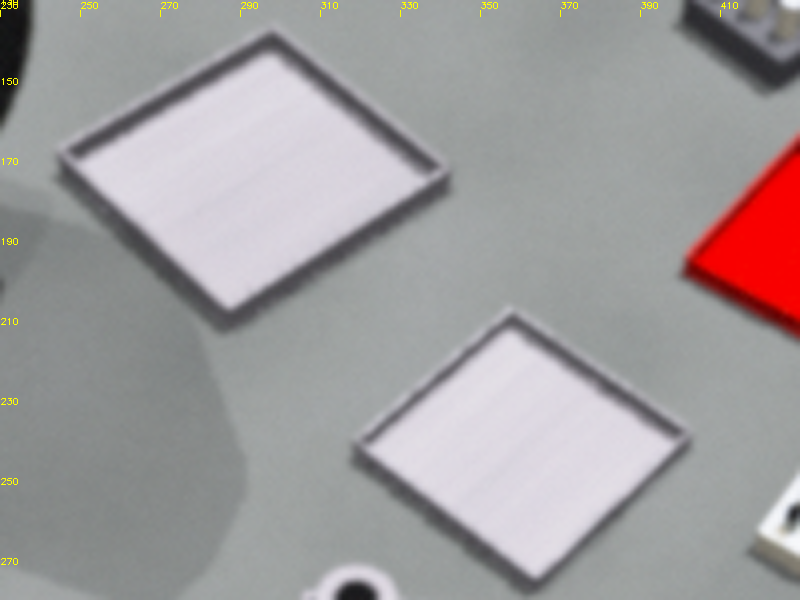

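View pics/c_side_tray.png

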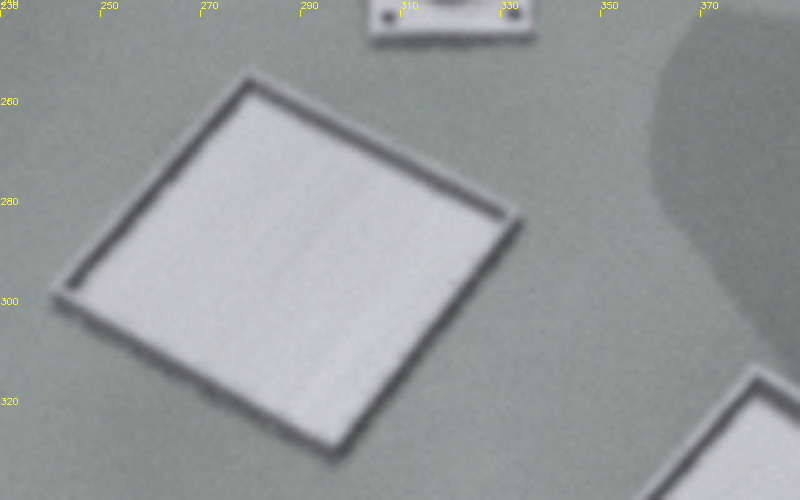

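The crops confirm the choices. The middle-sized housing is the clamped one, hub at (280,320), between the larger free one at (320,290) and the smaller at (328,377). The tray is the small grey one, centred at (360,241). Next I fit the poses.

```bash
cat > h.py <<'E'
import numpy as np,cv2
from scipy.optimize import least_squares
from bench import *
np.set_printoptions(precision=2,suppress=True)
def cam(s):
    f=240/np.tan(np.radians(s["fovy"])/2); K=np.array([[f,0,s["cx"]],[0,f,s["cy"]],[0,0,1.]])
    E=np.linalg.inv(np.array(s["extrinsics"])); return K,np.array(s["distortion"],float),E
def proj(c,P):
    K,d,E=c; P=np.asarray(P,float).reshape(-1,3)
    return cv2.projectPoints(P,cv2.Rodrigues(E[:3,:3])[0],E[:3,3],K,d)[0].reshape(-1,2)
def T(p,P):
    P=np.asarray(P,float).reshape(-1,3);c,s=np.cos(p[2]),np.sin(p[2])
    return np.c_[p[0]+c*P[:,0]-s*P[:,1],p[1]+s*P[:,0]+c*P[:,1],P[:,2]]
def ground(c,uv,z):
    K,d,E=c; n=cv2.undistortPoints(np.array([[uv]],float),K,d).ravel()
    R=E[:3,:3].T; o=-R@E[:3,3]; v=R@np.array([n[0],n[1],1]); return o+v*(z-o[2])/v[2]
def fit(obs,p0):
    "obs: list of (cam, world-model pts, pixels)"
    fn=lambda p:np.concatenate([(proj(c,T(p,P))-np.array(q)).ravel() for c,P,q in obs])
    r=least_squares(fn,p0,loss="soft_l1"); return r.x,[fn(r.x)]
E
cat > fit0.py <<'E'
from h import *
A=cam(vision.snapshot("scene"));B=cam(vision.snapshot("side"))
va=[((-113,-42,52),(311.4,326.6)),((-113,42,52),(290,358)),((-89,-42,52),(303,321.6)),((-89,42,52),(281.4,352.4)),((-113,42,0),(291.4,366)),((113,42,30),(206,313.6)),((113,-42,30),(228,286.6)),((19,0,91),(246.6,304.4)),((-3,-40,52),(269,303.6)),((-3,40,52),(248,332.6)),((-34,40,52),(258.6,339)),((62,0,90),(230.2,295.6))]
vb=[((-113,42,52),(331,169.6)),((-113,-42,52),(319,193)),((-89,42,52),(338,172)),((-113,-42,0),(319.6,205.6)),((113,42,30),(414,199)),((113,-42,0),(404.6,228)),((19,0,91),(375.8,182)),((62,0,90),(393,186.2)),((-34,40,52),(360.4,177.6)),((-3,40,52),(369.6,181.6))]
ga=ground(A,(260,325),30); gx=ground(A,(225,300),30)-ground(A,(280,325),30)
p0=[ga[0],ga[1],np.arctan2(gx[1],gx[0])]
def run(na,nb,name):
    for o in ([(A,[x[0] for x in na],[x[1] for x in na])],[(B,[x[0] for x in nb],[x[1] for x in nb])],[(A,[x[0] for x in na],[x[1] for x in na]),(B,[x[0] for x in nb],[x[1] for x in nb])]):
        p,r=fit(o,p0); print(name,p[:2],np.degrees(p[2]))
    print(r[0].reshape(-1,2).T); return p
v=run(va,vb,"vise")
def inv(p,w):
    c,s=np.cos(p[2]),np.sin(p[2]); d=w[:2]-p[:2]; return np.array([c*d[0]+s*d[1],-s*d[0]+c*d[1]])
for n,u1,u2,z in (("hub",(280,320),(344.6,177.6),85),("pin",(230.2,295.6),(393,186.2),90),("plate",(246.6,304.4),(375.8,182),91)):
    a,b=ground(A,u1,z),ground(B,u2,z); print(n,a[:2],b[:2],"vise:",inv(v,a),inv(v,b))
# tray: corners z=18
ta=[(358,207.3),(402.5,239.5),(364.3,275.8),(319,242.5)];tb=[(279.6,255.2),(334.4,282.8),(297,331.6),(241,298.6)]
for c,t in((A,ta),(B,tb)):
    g=np.array([ground(c,u,18)[:2] for u in t]); d=np.roll(g,-1,0)-g; print("tray",g.mean(0),np.linalg.norm(d,axis=1),np.degrees(np.arctan2(d[:,1],d[:,0]))%90)
for n,u1,u2,z in (("jar",(304,425),(309,137),62),("endcap",(387,337),(252,212),18),("rack",(441,250),(199,285),39),("bighub",(319,279),(320,217),85),("small",(328,372),(298,172),30),("redtray",(440,193),(193,370),10),("bigtray",(293,172),(392,374),10)):
    print(n,ground(A,u1,z)[:2],ground(B,u2,z)[:2])
E
python3 fit0.py
```

```text
vise [ 514.88 -155.17] -170.58549224218436
vise [ 510.16 -151.46] -170.74915680153512
vise [ 513.32 -154.49] -170.52518856968726
[[ 0.26  0.21 -0.97 -1.08  0.38 -1.21 -0.15  0.2  -0.87 -1.34  0.18  0.19
  -2.01 -1.06 -0.06 -1.94  0.14 -0.18 -0.3  -0.36 -2.    0.6 ]
 [-1.44 -0.35 -1.57 -0.35  1.67 -0.59 -1.76 -0.79 -0.64 -0.68 -0.24 -0.68
  -1.03 -2.65 -1.17 -0.57 -2.24  0.2  -1.17 -0.7  -1.03 -2.03]]
hub [ 571.69 -139.26] [ 567.16 -135.98] vise: [-60.08  -5.42] [-56.15  -9.39]
pin [ 453.06 -166.11] [ 450.42 -162.94] vise: [61.35  1.54] [63.43 -2.02]
plate [ 495.58 -159.22] [ 492.19 -154.3 ] vise: [18.27  1.74] [20.81 -3.67]
tray [548.71 171.64] [149.3  145.36 144.99 152.11] [84.69 86.54 87.28 88.14]
tray [538.37 183.71] [147.92 152.1  149.72 147.08] [87.08 86.96 85.15 86.29]
jar [ 742.42 -260.75] [ 731.31 -249.51]
endcap [748.9    0.18] [738.13  21.68]
rack [721.33 256.16] [707.51 278.97]
bighub [569.53 -12.19] [555.83   8.39]
small [ 704.09 -144.89] [ 705.73 -147.24]
redtray [612.98 437.33] [607.72 444.33]
bigtray [254.43 246.9 ] [252.5  253.27]
```

The two fixed cameras disagree by several mm, so I'll refine from close range with the wrist camera, first over the vise.

Run:
```python
from h import *
v=np.array([513.3,-154.5,np.radians(-170.5)])
p=T(v,[(5,80,200)])[0]
t=read_time_s(); ctrl.move_ptp(p.tolist(),[180,0,99.5]); print(read_time_s()-t, read_ee_pos(),read_eef_rot(),read_joint_positions())
s=vision.snapshot("wrist"); cv2.imwrite("pics/w1.png",s["image"]); np.save("w1.npy",s,allow_pickle=True)
for n in("scene","side"):
    q=vision.snapshot(n); cv2.imwrite(f"pics/{n}1.png",q["image"])
c=s["image"][0:300,100:540]; cv2.imwrite("pics/w1c.png",cv2.resize(c,None,fx=1.8,fy=1.8,interpolation=cv2.INTER_CUBIC))
```

```text
1.5667 [ 521.17 -235.1   200.1 ] [180.     0.01  99.39] [-27.95  21.44  85.73  -0.01  72.83 -37.33]
```

View pics/w1.png

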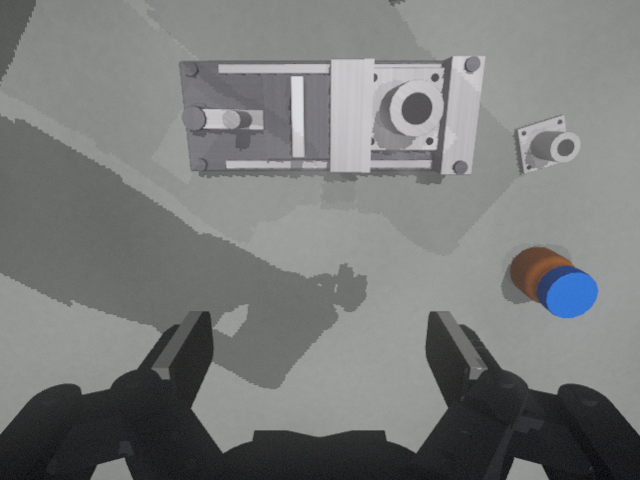

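View pics/w1c.png

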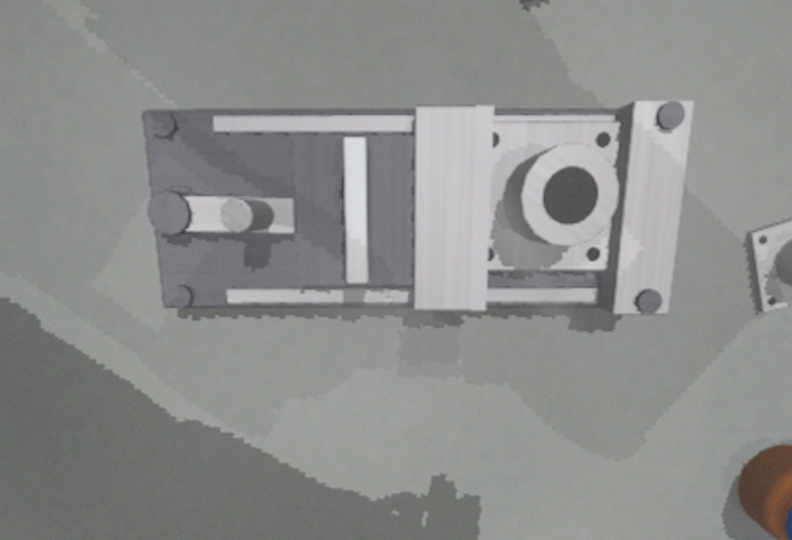

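```bash
cat > fit1.py <<'E'
from h import *
s=np.load("w1.npy",allow_pickle=True).item(); C=cam(s)
m=[((-113,-42,52),(693,101)),((-113,42,52),(670,314)),((-89,-42,52),(637,101)),((-89,42,52),(613,313)),((113,-42,30),(143,111)),((113,42,30),(163,307)),((23,-25,91),(344,137)),((15,-25,91),(366,137)),((23,25,91),(345,283)),((15,25,91),(368,283)),((-3,-40,52),(415,106)),((-34,-40,52),(494,106)),((-3,40,52),(414,310)),((-34,40,52),(487,309)),((62,0,90),(237,213)),((100,0,48),(173,212))]
px=lambda u:((u[0]+.5)/1.8-.5+100,(u[1]+.5)/1.8-.5)
P=[a for a,b in m];Q=[px(b) for a,b in m]
p,r=fit([(C,P,Q)],[513,-154,np.radians(-170.5)]); print(p[:2],np.degrees(p[2]));print(r[0].reshape(-1,2).T)
def inv(p,w):
    c,s=np.cos(p[2]),np.sin(p[2]); d=w[:2]-p[:2]; return np.array([c*d[0]+s*d[1],-s*d[0]+c*d[1]])
for n,u,z in (("hub",(571,194),85),("pin",(237,213),90),("plate",(356,210),91)):
    g=ground(C,px(u),z); print(n,g,inv(p,g))
np.save("vise.npy",p)
E
python3 fit1.py
```

```text
[ 512.43 -154.83] -170.5529451849777
[[ 1.99 -0.38 -0.9   0.37 -1.33 -0.39 -0.26  0.4   1.05  0.34  0.54  0.47
   0.17 -0.37 -0.26 -2.68]
 [-0.76  0.53 -0.74  1.1  -1.37  0.81 -0.36 -0.37  0.65  0.64 -0.29 -0.33
   0.26  0.78 -0.11  0.49]]
hub [ 569.03 -138.97   85.  ] [-58.44  -6.35]
pin [ 451.44 -165.05   90.  ] [61.83  0.07]
plate [ 493.38 -157.08   91.  ] [19.15 -0.9 ]
```

View pics/scene1.png

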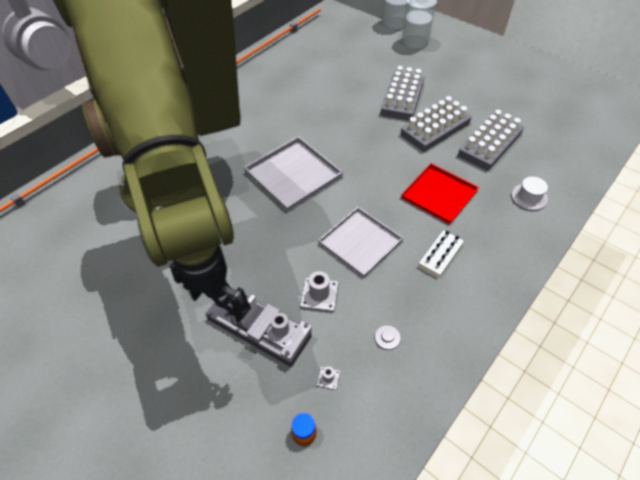

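Vise pose is now at about 1 mm: origin (512.4, −154.8), yaw −170.55°. Next is the strut: cage its pin loosely and swing it along its arc.

```bash
cat > strut.py <<'E'
from h import *
v=np.load("vise.npy"); Y=np.degrees(v[2])
def at(a,z): return T(v,[(100-38*np.cos(a),38*np.sin(a),z)])[0].tolist()
def att(a): return [180,0,Y-np.degrees(a)]   # tool y tangent
print(planner.ik(at(0,52),att(0)),planner.ik(at(1.7,52),att(1.57)))
ctrl.move_ptp(at(0,135),[180,0,Y+360 if Y<-180 else Y]); print(read_joint_positions())
ctrl.move_gripper(0.27); print("w",read_grip_width(),read_force())
if ctrl.servo_line(at(0,54),feed=120,guard=10): print("hit going down",read_ee_pos(),read_force()); raise SystemExit
for a in np.linspace(0.2,1.8,9):
    g=ctrl.servo_line(at(a,54),att(min(a,1.6)),feed=60,guard=12)
    p=read_ee_pos(); print(round(a,2),g,p,read_force())
    if g: break
print(read_time_s())
E
python3 strut.py
```

```text
[ -24.45   22.25  107.4     0.     50.35 -123.9 ] [-31.26  20.62 109.82   0.    49.56 -40.76]
[ -24.47   14.61  104.23   -0.     61.14 -123.83]
w 0.2685836696231668 [0.27 0.81 0.7 ]
0.2 False [ 452.04 -172.71   54.6 ] [0.51 0.27 0.04]
0.4 False [ 450.83 -180.02   54.22] [-0.18 -0.05  0.18]
0.6 False [ 448.29 -187.11   54.06] [ 0.24 -0.1  -0.41]
0.8 False [ 444.46 -193.64   54.04] [-0.31 -0.08  0.5 ]
1.0 False [ 439.38 -199.29   54.04] [0.41 0.05 0.53]
1.2 False [ 433.34 -203.84   54.05] [-0.53 -0.17  0.05]
1.4 False [ 426.46 -207.07   54.04] [0.16 0.87 0.28]
1.6 False [ 419.13 -208.86   54.05] [-0.58 -0.05 -0.37]
1.8 True [ 413.42 -209.41   54.44] [12.66  1.32 -5.44]
7.7667
```

Run:
```python
from h import *
v=np.load("vise.npy"); Y=np.degrees(v[2])
def at(x,y,z): return T(v,[(x,y,z)])[0].tolist()
p=np.array(read_ee_pos()); b=np.array(at(100+2,38,54)); 
ctrl.servo_line([p[0]-1.5*np.cos(v[2]+np.pi),p[1]-1.5*np.sin(v[2]+np.pi),p[2]],feed=40)
p=np.array(read_ee_pos()); ctrl.servo_line([p[0],p[1],140],feed=150)
ctrl.move_ptp(at(40,70,170),[180,0,Y-90+360 if Y-90<-180 else Y-90])
s=vision.snapshot("wrist"); cv2.imwrite("pics/w2.png",s["image"]); np.save("w2.npy",s,allow_pickle=True); print(read_time_s(),read_eef_rot())
```

```text
9.2 [-179.87   -0.1    99.48]
```

View pics/w2.png

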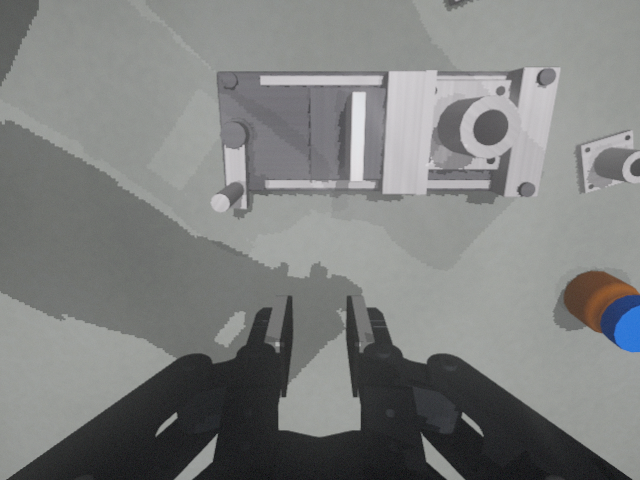

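The strut points straight out to +y, with the pin at (220,203) beside the boss at (234,133). Next I open the jaw by its plate.

Run:
```python
from h import *
v=np.load("vise.npy"); Y=np.degrees(v[2])
def at(x,y,z): return T(v,[(x,y,z)])[0].tolist()
A=[180,0,Y-90+360]
ctrl.move_ptp(at(19,0,140),A)
if ctrl.servo_line(at(19,0,62),feed=120,guard=10): print("hit",read_ee_pos(),read_force()); raise SystemExit
g=ctrl.servo_line(at(72,0,62),feed=60,guard=18)
p=np.array(read_ee_pos()); print(g,p,read_force(), (np.array([np.cos(v[2]),np.sin(v[2])])@(p[:2]-v[:2])))
d=np.array([np.cos(v[2]),np.sin(v[2])])
ctrl.servo_line([*(p[:2]-3*d),p[2]],feed=40)
ctrl.servo_line([*(p[:2]-3*d),140],feed=150)
ctrl.move_ptp(at(0,70,170),A)
s=vision.snapshot("wrist"); cv2.imwrite("pics/w3.png",s["image"]); np.save("w3.npy",s,allow_pickle=True); print(read_time_s(),read_eef_rot())
```

```text
True [ 447.42 -165.98   62.79] [ 8.04  1.43 -1.53] 65.95690056247999
12.625 [-179.87   -0.1    99.45]
```

View pics/w3.png

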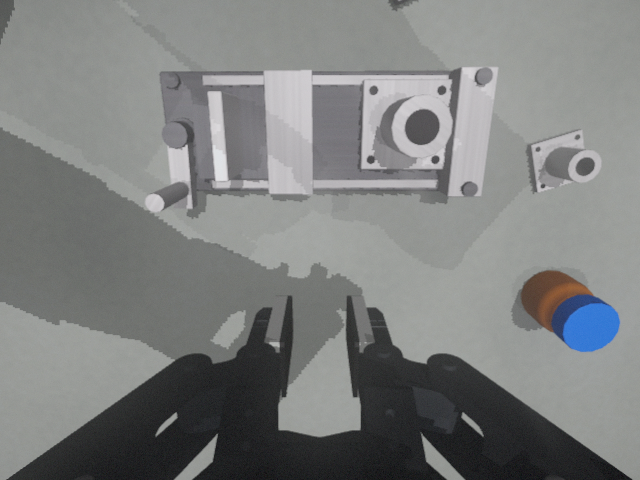

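Run:
```python
from h import *
v=np.load("vise.npy"); C=cam(np.load("w3.npy",allow_pickle=True).item())
def inv(p,w):
    c,s=np.cos(p[2]),np.sin(p[2]); d=w[:2]-p[:2]; return np.array([c*d[0]+s*d[1],-s*d[0]+c*d[1]])
for n,u,z in (("plate",(217.5,136.5),91),("hub",(421,126),85),("lipL",(311,70),52),("lipR",(312.5,194),52),("pin",(154,203),90),
 ("fl1",(363,80),40),("fl2",(450,80),40),("fl3",(361,169),40),("fl4",(444,169),40),("jawin",(460,67),52),("jawin2",(443,194),52),("pin",(154,203),90)):
    g=ground(C,u,z); print(n,g[:2],inv(v,g))
```

```text
plate [ 453.85 -163.8 ] [59.26 -0.77]
hub [ 568.23 -139.11] [-57.63  -6.35]
lipL [ 499.34 -116.64] [  6.64 -39.82]
lipR [ 512.91 -195.2 ] [ 6.15 39.91]
pin [ 418.76 -208.98] [101.28  38.04]
fl1 [ 534.21 -115.69] [-27.91 -35.03]
fl2 [ 591.7  -106.15] [-86.19 -35.01]
fl3 [ 544.61 -173.84] [-28.62  24.04]
fl4 [ 603.49 -164.03] [-88.32  24.03]
jawin [592.27 -99.45] [-87.85 -41.52]
jawin2 [ 603.29 -180.13] [-85.48  39.88]
pin [ 418.76 -208.98] [101.28  38.04]
```

The jaw measures 95 mm open, at its stop, and the housing is at vise (−58, −6) with the flange clear of both jaws. Next I grasp the hub, lift, and look at the tray with the wrist camera before placing.

Run:
```python
from h import *
v=np.load("vise.npy"); Y=np.degrees(v[2])
def at(x,y,z): return T(v,[(x,y,z)])[0].tolist()
A=[180,0,Y+180]; H=(-58.2,-6.0)
ctrl.move_ptp(at(*H,150),A); ctrl.move_gripper(0.85)
if ctrl.servo_line(at(*H,47.5),feed=120,guard=10): print("hit",read_ee_pos(),read_force()); raise SystemExit
f0=np.array(read_force()); ctrl.move_gripper(0.0); print("w",read_grip_width(),read_force()-f0)
w0=read_grip_width()
g=ctrl.servo_line(at(*H,70),feed=60,guard=25); print(g,read_force()-f0,read_grip_width())
if g: raise SystemExit
ctrl.servo_line(at(*H,215),feed=180)
ctrl.move_ptp([453,178,215],[180,0,-3.5])
s=vision.snapshot("wrist"); cv2.imwrite("pics/w4.png",s["image"]); np.save("w4.npy",s,allow_pickle=True)
print(read_time_s(),read_force()-f0,read_grip_width(),read_ee_pos())
```

```text
w 0.40854088712440484 [-2.65  1.17  4.78]
False [-1.48 -0.5  -4.63] 0.4084351696468358
18.9333 [ 0.36  0.47 -4.32] 0.40738548998920565 [453.51 177.3  214.86]
```

View pics/w4.png

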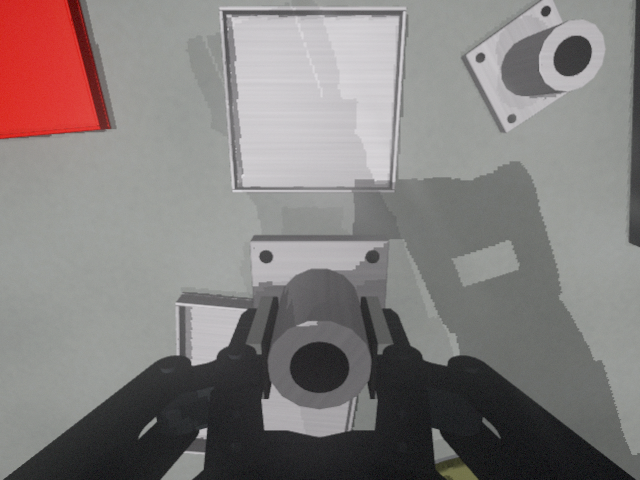

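Run:
```python
from h import *
C=cam(np.load("w4.npy",allow_pickle=True).item())
g=np.array([ground(C,u,18)[:2] for u in [(220,8),(406,9),(394,191),(234,190)]]); d=np.roll(g,-1,0)-g
t=g.mean(0); print(t,np.linalg.norm(d,axis=1),np.degrees(np.arctan2(d[:,1],d[:,0]))%90)
if abs(t-[543,178]).max()>12: raise SystemExit
t=t.tolist()
yaw=np.median(np.degrees(np.arctan2(d[:,1],d[:,0]))%90)-90; print(yaw)
ctrl.move_ptp([*t,90],[180,0,float(yaw)])
ctrl.servo_line([*t,27],feed=110)
g=ctrl.servo_line([*t,18.5],feed=15,guard=6); print(g,read_ee_pos(),read_force(),read_time_s())
ctrl.hold(0.15)
ctrl.move_gripper(0.62); p=read_ee_pos(); print(read_force(),read_grip_width())
ctrl.servo_line([p[0],p[1],120],feed=150)
ctrl.move_ptp([t[0]-90,t[1],160],[180,0,float(yaw)])
s=vision.snapshot("wrist"); cv2.imwrite("pics/w5.png",s["image"]); np.save("w5.npy",s,allow_pickle=True); print(read_time_s())
```

```text
[542.77 176.45] [148.07 146.22 147.02 145.96] [86.22 86.35 86.12 86.76]
-3.713664901107805
True [542.92 176.53  21.23] [-0.92  0.45  6.63] 20.775
[ 0.89  1.42 -0.58] 0.6200215909578106
22.5833
```

View pics/w5.png

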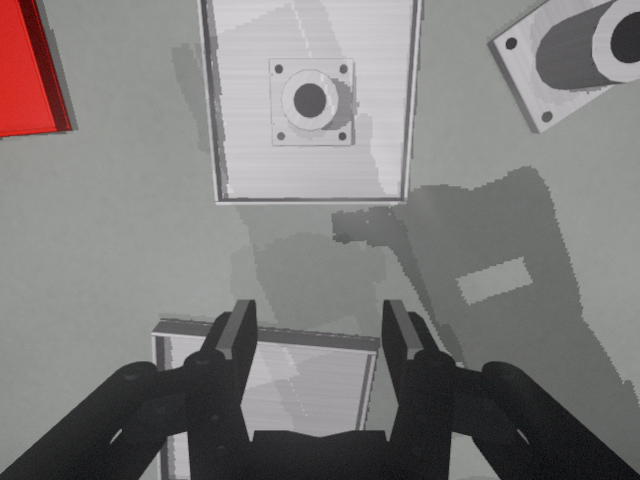

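The housing stands upright with its flange flat, in the middle of the tray: hub at (310,100), flange centred between the walls. Next I shut the empty jaw.

Run:
```python
from h import *
v=np.load("vise.npy"); Y=np.degrees(v[2])
def at(x,y,z): return T(v,[(x,y,z)])[0].tolist()
A=[180,0,Y-90+360]
ctrl.move_gripper(0.27)
ctrl.move_ptp(at(59,0,150),A)
if ctrl.servo_line(at(59,0,62),feed=120,guard=10): print("hit",read_ee_pos(),read_force()); raise SystemExit
g=ctrl.servo_line(at(-52,0,62),feed=60,guard=18)
p=np.array(read_ee_pos()); d=np.array([np.cos(v[2]),np.sin(v[2])])
print(g,p,read_force(),d@(p[:2]-v[:2]))
ctrl.servo_line([*(p[:2]+3*d),p[2]],feed=40)
ctrl.servo_line([*(p[:2]+3*d),150],feed=150)
ctrl.move_ptp(at(0,75,190),A)
s=vision.snapshot("wrist"); cv2.imwrite("pics/w6.png",s["image"]); np.save("w6.npy",s,allow_pickle=True)
ctrl.move_ptp([300,-400,250],A)
for n in("scene","side"):
    q=vision.snapshot(n); cv2.imwrite(f"pics/{n}6.png",q["image"])
print(read_time_s())
```

```text
True [ 555.86 -147.47   61.59] [-4.27 -1.05  4.  ] -44.05074008950813
30.3
```

View pics/w6.png

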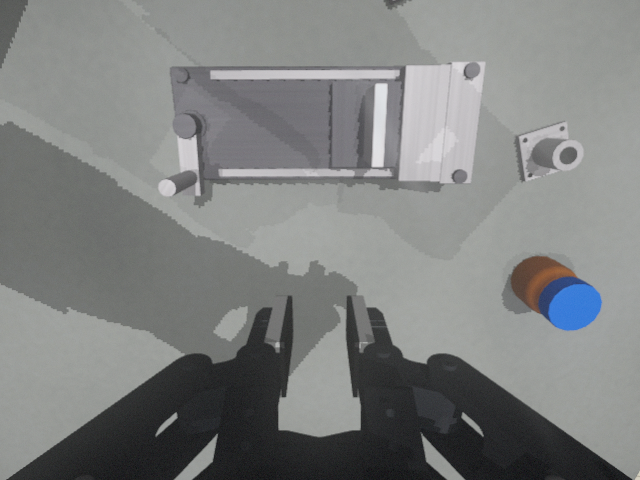

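View pics/scene6.png

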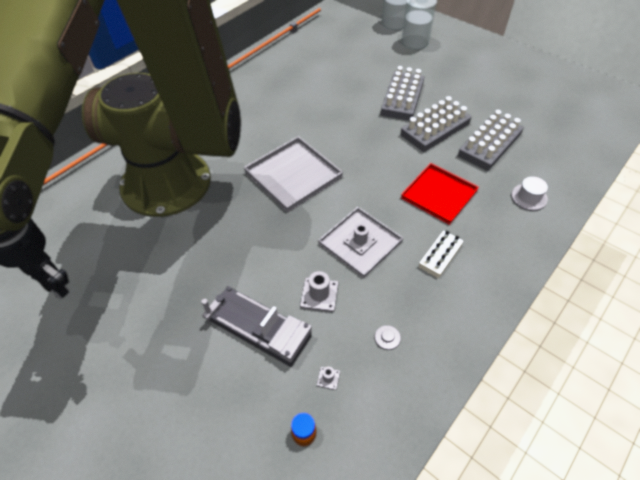

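In the wrist view the jaw lip meets the fixed jaw at about (448,120), and the strut pin is still aside at (167,188). In the scene view the housing is in the tray at (360,240). I'll finish with a numeric check.

Run:
```python
from h import *
v=np.load("vise.npy"); C=cam(np.load("w6.npy",allow_pickle=True).item())
def inv(p,w):
    c,s=np.cos(p[2]),np.sin(p[2]); d=w[:2]-p[:2]; return np.array([c*d[0]+s*d[1],-s*d[0]+c*d[1]])
for n,u,z in (("plate",(380,125),91),("pin",(167,188),90),("boss",(186,125),48)):
    print(n,inv(v,ground(C,u,z)))
a=cv2.imread("pics/scene0.png").astype(int);b=cv2.imread("pics/scene6.png").astype(int)
for n,(x,y) in dict(jar=(304,428),cap=(387,337),rack=(441,252),small=(328,377),big=(320,290)).items():
    print(n,abs(a-b)[y-22:y+22,x-22:x+22].mean())
```

```text
plate [-36.13  -1.02]
pin [100.93  38.12]
boss [98.47 -0.52]
jar 1.0716253443526171
cap 0.9302685950413223
rack 0.8143939393939394
small 1.0048209366391185
big 1.0070592286501376
```

```bash
python3 -c "
import cv2
a=cv2.imread('pics/w6.png');cv2.imwrite('pics/w6c.png',cv2.resize(a[50:210,150:500],None,fx=2.25,fy=2.25,interpolation=cv2.INTER_CUBIC))"
```

View pics/w6c.png

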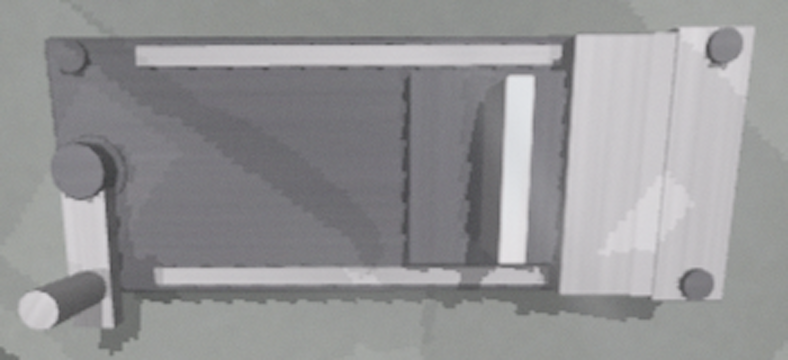

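The enlarged crop shows no gap at the jaw line. The plate measures x = −36.1 (shut is −36), the pin is at (100.9, 38.1), and the bystanders match the first picture to within noise. I'm handing in.

```bash
python3 -c "
from bench import *
print(read_time_s(),read_force()); print(ctrl.hand_in())"
```

```text
30.3 [-0.43091872 -0.24962505  0.4870723 ]
the job is handed in; nothing more can be done
None
```

The job is done and handed in at 30.3 s on the robot's clock, inside the 64 s limit. I did the steps in the order asked:

- **Strut:** I swung it aside to its stop. The last check puts the pin at vise (100.9, 38.1) mm, against about (100, 38) when aside.
- **Jaw open:** I pushed it by the plate until it hit the stop. The plate measured x = 59.3 mm, which is 95 mm open.
- **Housing:** I lifted the middle-sized housing out of the vise and lowered it under force guard into the smaller grey tray. It stands flange down in the middle of the tray.
- **Jaw shut:** I pushed the empty jaw until it hit the fixed jaw. The plate measured x = −36.1 mm (shut is −36), and no gap shows.
- **Bystanders:** The jar, end cap and vial rack look the same in the scene camera as at the start.

**Disagreement:** The two fixed cameras disagreed by about 5 mm at the vise and 16 mm at the tray, so I used the wrist camera for the poses I worked from. I also took a last picture with the side camera but did not look at it. No check failed.

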